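Release the coupe from the starting ramp at the model swap meet

TASK

Two grey model cars wait at the top of the small wooden two-lane starting ramp, each held by the spring gate of its own lane. Send off the low coupe only: slide the black knob beside its lane outward to the end and keep it there until the coupe has rolled down and stands against the bottom stop, then let go so that the slide snaps home by itself. Do not touch the cars, and leave the tall box van waiting behind its closed gate.

Things in the scene. Friction and masses are not known exactly. Their poses are not given: they have to be found in the camera images.
- coupe: The low coupe, a grey model car 130 x 52 x 39 mm; origin under its centre at wheel level, x to its nose, downhill. It waits in the left or the right lane (it varies), 37 mm beside the ramp's middle, 74 mm uphill of the knobs. When its gate opens it rolls by itself about 290 mm to the bottom stop, in about 1 s; a gate let go too early closes on it.
- van: The box van, a grey model 130 x 52 x 69 mm, tall and boxy, same axes and origin, waiting in the other lane. It must stay there.
- knob_l (a point): Point 20 mm under the top of the upright black knob of the left lane's slide: a square post 18 x 18 mm, this point 130 mm above the table, the bracket under it at 85 mm. x points down the lanes, y to the ramp's left. It slides outward, to +y. 30 mm are free between knob and ramp wall (88 mm high); around its other sides nothing stands above the bracket.
- knob_r (a point): Point 20 mm under the top of the upright black knob of the right lane's slide: a square post 18 x 18 mm, this point 130 mm above the table, the bracket under it at 85 mm. x points down the lanes, y to the ramp's left. It slides outward, to -y. 30 mm are free between knob and ramp wall (88 mm high); around its other sides nothing stands above the bracket.
- slide_l (a joint): Travel of the left slide, m: 0 home (gate shut), 0.060 at its end stop (gate fully open, towards the ramp's +y). A spring draws it home: about 3 N at home, 8 N at the end; free, it snaps back in about 0.3 s.
- slide_r (a joint): The same for the right slide, 0.060 at its end stop towards the ramp's -y.
Things that resemble listed ones, but are neither listed nor needed, are in the scene too. Leave any red or turquoise look-alike of the van alone.

How it is judged:
By the outcome, as a careful person would: the job done as asked, in the order asked, and still so for the second after the job is handed in, with the robot touching nothing.
It also fails if it takes over 34 s, if anything falls off the work surface, if the arm or the gripper's body presses on something with over 40 N, if the wrist force passes 120 N, or if a joint passes its speed limit or range.

ROBOT

A 6-joint arm with a two-finger parallel gripper is mounted at the origin on the work surface. World frame = base frame: x ahead of the robot, y to its left, z up, the work surface at z = 0. Lengths are in m, angles in rad, forces in N, time in s.
With the tool pointing down it reaches from about 0.375 to 0.75 m from the base axis. Payload 9 kg.
Tool frame: the origin (TCP) lies at the very end of the fingers, on their centre line; the grasp point (between the pads) lies 19 mm behind it (robot.tcp_to_grasp is the distance from the TCP to the grasp point, in m); z points along the fingers, y is the line along which they close (so a half turn about z gives the same grasp; the last joint's range is limited). The gripper opens to 85 mm and grips with 20 to 120 N. Pads are 22 mm wide; open, the fingers measure 114 mm over their backs; the gripper's body (76 mm by 85 mm) begins 54 mm behind the grasp point. The pads swing forward as they close: fully open they stand 13 mm farther back than shut.
Start: joints at [-1.527, 0.104, 0.097, 1.564, 0, 1.353], TCP at [0.155, -0.58, 0.231] pointing down, gripper open.
Joint ranges: [-2.99, 2.99], [-0.84, 1.86], [-1.1, 1.16], [-1.84, 2.11], [-1.51, 1.56], [-3.14, 3.14]. Speed limits (rad/s): [2.22, 2.22, 2.57, 3.14, 3.14, 3.14].

INTERFACE

Orientations are given as a unit quaternion [w, x, y, z].
In Python, from rig import monitor, imaging, job, robot gives the robot as it stands.
- The arm moves only by the tool carry_out, never from a script. Its argument "motion" is a list of rows, each an object of numbers: "tx", "ty", "tz": the shift along the tool's x, y, z in cm; "turn": the turn about the tool's z in units of 10 degrees (1.0 is 10 degrees). In form: [{"tx": .., "ty": .., "tz": .., "turn": ..}, ...]. A call has 1 to 8 rows; each row is the pose to reach, as a shift and turn from the pose commanded when the call began, along the tool's axes at that moment; what a row does not reach only later rows make up. A row lasts 1/8 s, in which the tool goes at most 62.5 mm and 10.7 degrees, less where a joint would pass 70% of its speed; a pose out of reach is approached as far as the arm can. A call with a gripper value outside its range is refused whole. "gripper" is the gripper's target within -1 to 1 (shut at 1, half-way at 0, fully open at -1), set as the call begins (left out, the last holds). The fingers move at their own pace and stop on an object; the grip force is fixed at half the most. Time passes only in rows, so rows that repeat a pose let the fingers close. It gives the time, the measured TCP pose, the force, the opening and the grip force at its end, in the units of the state.
- monitor.state(): the state, without advancing time (a new reading comes with each control period).
- imaging.snapshot(name): name is "scene" or "top" or "wrist"; returns the picture (400x640x3 uint8, red, green, blue); there is no depth.
- imaging.camera_params(name): a dict with "fov_y" (degrees; the focal length in pixels is half the picture's height over the tangent of half this angle, whatever the lens; pixels are square), "cx", "cy" (the principal point, pixels), "D" ([k1, k2, p1, p2, k3] as OpenCV has them; the pictures are not rectified), "rvec" (rotation vector, rad) and "tvec" (3), from world to camera coordinates, as OpenCV has them. Camera axes: x right, y down, z forward; pixel columns grow to the right and rows downward; lengths in m; the calibration is good to about 2 mm. A picture is of the moment at which its call begins: read the wrist's pose just before it. camera_params takes no time and is no camera call; for the wrist camera it gives the pose at the moment of the call.
- job.close_job(): hands the job in; it is judged then, once.
The state is a dict: "clock": time; "q": joint angles; "qvel": joint speeds; "joint_torque": joint torques, N m; "tool_pos": TCP position; "tcp_rot": TCP orientation; "ft_force": force on the tool from outside, world axes, zero at the start; "ft_torque": the same for the moment, N m; "grip_width": finger opening in m; "gripper_force": force on a finger pad.
Only numpy, scipy, OpenCV 4.12 (cv2) and the standard library are available. Lean on these libraries where they do the work, as an engineer would, in place of code of your own. Each camera call takes 0.05 s, during which the arm holds its last target. There are 200 camera calls.

## Working session

There is one attempt and no reset: what is moved stays moved. The work goes in short steps, Python scripts to look and compute and a tool call to move; the robot and the scene stay as the last step left them, time stands still between calls to the robot, and variables do not carry over. Pictures are saved under pics/ and viewed, at most 10 in all, crops included, and the job is handed in when it is done.

Besides the shell and the picture viewer there is one more tool, called by a JSON object that holds its "api" and its "payload", one argument or row to a line. carry_out: Moves the arm, as the interface text tells. Its arguments: {"type":"object","properties":{"motion":{"type":"array"},"gripper":{"type":"number"}},"required":["motion"]}

```bash
mkdir -p pics; python3 - <<'E'
from rig import monitor, imaging
import cv2
for n in("scene","top"):
    cv2.imwrite(f"pics/{n}0.png",imaging.snapshot(n)[:,:,::-1]); print(n,imaging.camera_params(n))
s=monitor.state(); print(s["clock"],s["tool_pos"],s["tcp_rot"],s["grip_width"])
E
```

```text
scene {'fov_y': 50.55747114190332, 'cx': 322.799617123715, 'cy': 201.69516098983803, 'D': array([-0.05035682,  0.        ,  0.        ,  0.        ,  0.        ]), 'rvec': array([ 1.0699037 ,  2.5046467 , -0.89712387]), 'tvec': array([ 0.26713619, -0.14127801,  1.19566568])}
top {'fov_y': 47.6087121237623, 'cx': 318.40129380413583, 'cy': 207.80499429977027, 'D': array([-0.07975336,  0.        ,  0.        ,  0.        ,  0.        ]), 'rvec': array([ 2.15037267, -2.10030281,  0.18759832]), 'tvec': array([-0.02538149,  0.42725993,  1.30283304])}
0.1 [ 0.15528439 -0.57926575  0.2306276 ] [-5.68842405e-04  9.91444124e-01  1.30530545e-01  4.03574230e-05] 0.0854898470110634
```

View pics/scene0.png

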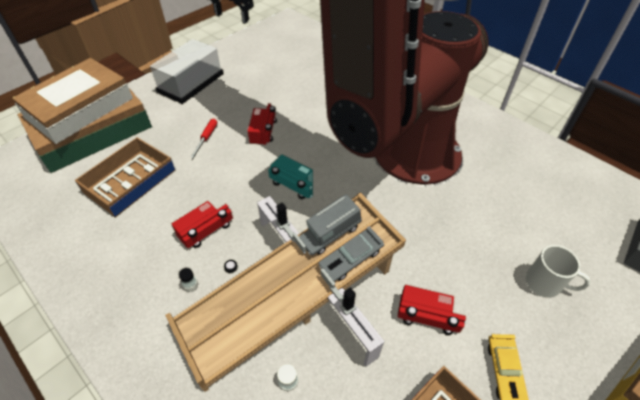

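View pics/top0.png

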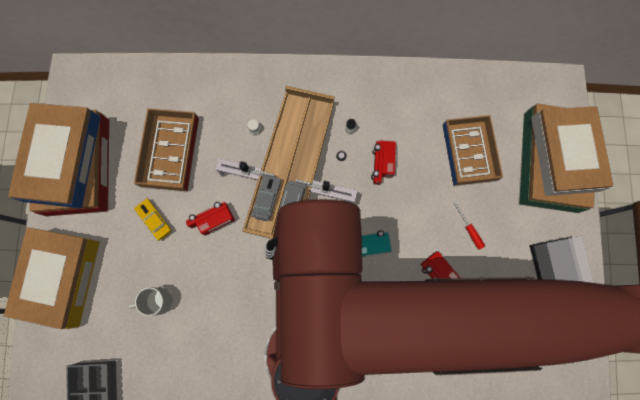

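The coupe is in the left lane: top (265,197), scene (352,258). Its knob is at about (243,168) in the top view and (349,298) in the scene view. The van is in the right lane.

```bash
cat > h.py <<'E'
import numpy as np, cv2
def K(p):
    f=200/np.tan(np.radians(p["fov_y"])/2); return np.array([[f,0,p["cx"]],[0,f,p["cy"]],[0,0,1]])
def ray(p,uv):
    n=cv2.undistortPoints(np.array([[uv]],float),K(p),p["D"])[0,0]
    R=cv2.Rodrigues(p["rvec"])[0]; return -R.T@p["tvec"], R.T@np.r_[n,1]
def onz(p,uv,z):
    c,d=ray(p,uv); return c+d*(z-c[2])/d[2]
def tri(a,b):
    (c,d),(e,f)=a,b; s=np.linalg.lstsq(np.c_[d,-f],e-c,rcond=None)[0]
    P,Q=c+s[0]*d,e+s[1]*f; return (P+Q)/2,np.linalg.norm(P-Q)
def blobs(im,box,th=45):
    x0,y0,x1,y1=box; m=(im[y0:y1,x0:x1].max(2)<th).astype(np.uint8)
    n,l,s,c=cv2.connectedComponentsWithStats(m)
    return [(s[i]+[x0,y0,0,0,0],c[i]+[x0,y0]) for i in range(1,n) if s[i][4]>8]
E
python3 - <<'E'
from h import *; from rig import imaging
T=imaging.camera_params("top");S=imaging.camera_params("scene")
t=cv2.imread("pics/top0.png");s=cv2.imread("pics/scene0.png")
tb=blobs(t,(225,150,262,185));sb=blobs(s,(335,280,365,320))
print(tb,blobs(t,(308,175,345,205)),sb)
for a in tb:
  print(onz(T,a[1],.14))
  for b in sb: print(tri(ray(T,a[1]),ray(S,b[1])))
for a in blobs(t,(308,175,345,205)): print(onz(T,a[1],.14))
# ramp walls/stop in top view
for uv in [(287,88),(334,98),(245,233)]: print(onz(T,uv,.06))
crop=np.hstack([cv2.resize(t[80:240,210:370],(560,560),interpolation=2)[:, :400],cv2.resize(s[260:360,310:400],(400,444),interpolation=2).copy() if 0 else cv2.resize(s[260:360,310:390],(400,560),interpolation=2)])
cv2.imwrite("pics/c1.png",crop)
E
```

```text
[(array([240, 163,   9,   9,  52]), array([243.86538462, 166.84615385]))] [(array([323, 182,   6,   8,  42]), array([325.73809524, 185.69047619]))] [(array([343, 289,  12,  21, 175]), array([348.32571429, 298.89714286]))]
[0.5203656  0.19439626 0.14      ]
(array([0.52587108, 0.19654177, 0.12237162]), np.float64(0.002440630225650815))
[ 0.47169498 -0.03466983  0.14      ]
[0.79619804 0.09005129 0.06      ]
[ 0.76635701 -0.05505952  0.06      ]
[0.34491358 0.19479694 0.06      ]
```

View pics/c1.png

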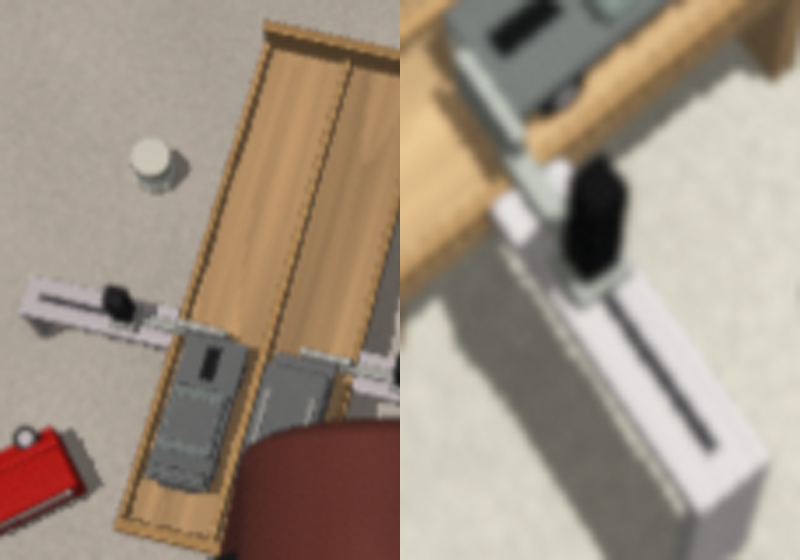

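Knob_l is at about (0.522, 0.195), and the ramp's yaw is about -12°. I'll grip the knob with the fingers closing along the lane, then pull it outward. First I'll travel high to a waypoint.

{"api": "carry_out", "payload": {
  "motion": [
    {"tx": 4.6,"ty": -4.3,"tz": -2,"turn": -0.4},
    {"tx": 9.2,"ty": -8.6,"tz": -4,"turn": -0.8},
    {"tx": 13.8,"ty": -13,"tz": -6,"turn": -1.2},
    {"tx": 18.4,"ty": -17.3,"tz": -7,"turn": -1.6},
    {"tx": 23,"ty": -21.6,"tz": -7,"turn": -2},
    {"tx": 27.6,"ty": -26,"tz": -7,"turn": -2.4},
    {"tx": 32.2,"ty": -30.3,"tz": -7,"turn": -2.7},
    {"tx": 36.7,"ty": -34.7,"tz": -7,"turn": -3}
  ],
  "gripper": -1
}}

```text
clock: 1.1
tool_pos: [0.413, -0.1603, 0.3011]
tcp_rot: [0.0, 0.924, 0.383, 0.0]
ft_force: [1.2, -0.8, 0.3]
grip_width: 0.0857
gripper_force: 0.0
```

```bash
cat >> h.py <<'E'
from scipy.spatial.transform import Rotation as Ro
def go(s,xyz,yaw_y):
    "shift (cm) in tool axes to xyz, and turn (10 deg) to have tool y at world angle yaw_y deg"
    w,x,y,z=s["tcp_rot"]; R=Ro.from_quat([x,y,z,w]).as_matrix()
    d=R.T@(np.array(xyz)-s["tool_pos"])*100
    a=np.degrees(np.arctan2(R[1,1],R[0,1])); t=(a-yaw_y+180)%360-180
    return d.round(2),round(t/10,2)
E
python3 - <<'E'
from h import *; from rig import monitor
s=monitor.state();print(s["clock"],s["tool_pos"],s["q"],go(s,(.50,.20,.28),-12))
E
```

```text
1.1 [ 0.41302265 -0.16029647  0.30113103] [-6.67042760e-01 -3.43380724e-01 -1.89370901e-01  1.72449955e+00
 -4.90324750e-05  1.68771921e+00] (array([ 31.65, -19.28,   2.11]), np.float64(-3.29))
```

{"api": "carry_out", "payload": {
  "motion": [
    {"tx": 5,"ty": -3,"tz": 0,"turn": -0.5},
    {"tx": 10,"ty": -6,"tz": 0,"turn": -1},
    {"tx": 15,"ty": -9,"tz": 0,"turn": -1.5},
    {"tx": 20,"ty": -12,"tz": 0,"turn": -2},
    {"tx": 25,"ty": -15,"tz": 1,"turn": -2.5},
    {"tx": 29,"ty": -18,"tz": 1.5,"turn": -3},
    {"tx": 31.6,"ty": -19.3,"tz": 2,"turn": -3.3},
    {"tx": 31.6,"ty": -19.3,"tz": 2,"turn": -3.3}
  ]
}}

```text
clock: 2.1
tool_pos: [0.4989, 0.1994, 0.2801]
tcp_rot: [-0.001, 0.776, 0.631, -0.001]
ft_force: [-0.7, -0.5, -0.0]
grip_width: 0.0852
gripper_force: 0.0
```

```bash
python3 - <<'E'
from h import *; from rig import monitor,imaging
s=monitor.state();p=imaging.camera_params("wrist");im=imaging.snapshot("wrist")[:,:,::-1]
cv2.imwrite("pics/w1.png",im);np.save("w1.npy",p,allow_pickle=True)
print(s["clock"],s["tool_pos"],go(s,(.522,.195,.28),-12))
print(cv2.projectPoints(np.array([[.522,.195,.15]]),p["rvec"],p["tvec"],K(p),p["D"])[0])
E
```

```text
2.1 [0.49891784 0.19938497 0.28006147] (array([0.04, 2.35, 0.  ]), np.float64(0.02))
[[[343.13284791 194.40902644]]]
```

View pics/w1.png

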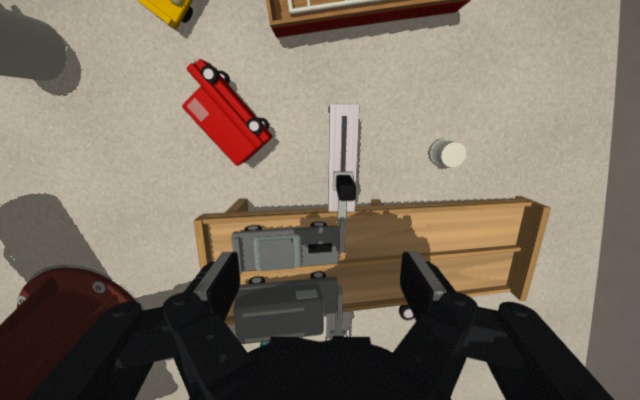

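The wrist view shows the left knob at about (346,189), with the slide and fingers well aligned. The red van and the others are clear of it. Refining the knob position.

```bash
python3 - <<'E'
from h import *; from rig import monitor
p=np.load("w1.npy",allow_pickle=True).item(); im=cv2.imread("pics/w1.png")
b=blobs(im,(330,165,362,205),40);print(b)
t=cv2.imread("pics/top0.png")
from rig import imaging
T=imaging.camera_params("top");S=imaging.camera_params("scene")
for x in b: print(onz(p,x[1],.13),tri(ray(p,x[1]),ray(S,(348.3,298.9))))
pr=lambda P:cv2.projectPoints(np.array(P,float),p["rvec"],p["tvec"],K(p),p["D"])[0][:,0]
for k in [(.522,.195)]:
  print(pr([[*k,.15],[*k,.11],[*k,.09]]))
# slot direction & wall
print(onz(p,(344.5,118),.085),onz(p,(344,170),.085),onz(p,(205,219),.088),onz(p,(515,203),.03))
s=monitor.state();print(go(s,(.522,.195,.111),-12))
cv2.imwrite("pics/c2.png",cv2.resize(im[140:220,300:400],(800,600),interpolation=2))
E
```

```text
[(array([337, 176,  19,  24, 394]), array([345.57106599, 187.68781726]))]
[0.52652472 0.19618632 0.13      ] (array([0.5267714 , 0.19497431, 0.12286807]), np.float64(0.0012967161357618222))
[[343.13284791 194.40902644]
 [340.41387314 185.25038442]
 [339.28271303 181.44199884]]
[0.54213696 0.26728398 0.085     ] [0.53047475 0.20682863 0.085     ] [0.34232322 0.18120309 0.088     ] [0.77704188 0.09456546 0.03      ]
(array([ 0.17,  2.35, 16.95]), np.float64(0.01))
```

View pics/c2.png

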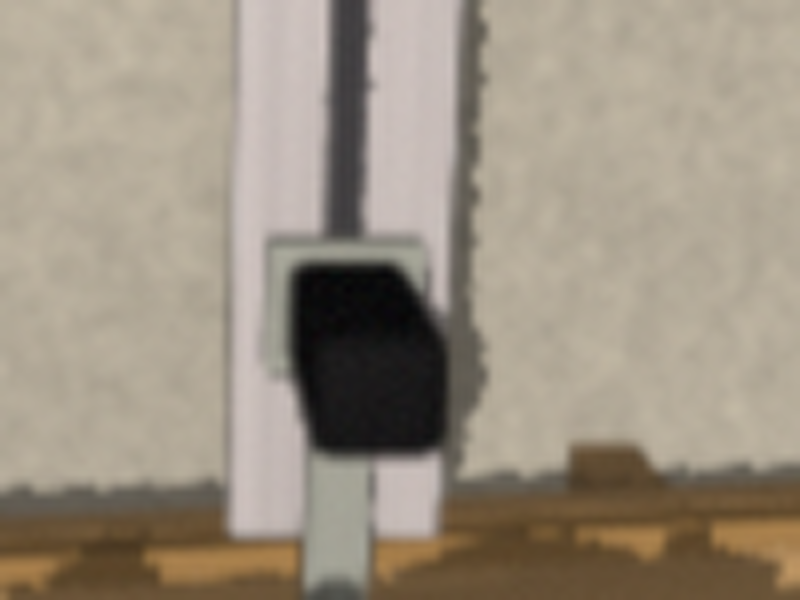

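The top-face centre at about (347,192) gives the knob at (0.527, 0.196). Moving over it and down.

{"api": "carry_out", "payload": {
  "motion": [
    {"tx": 0.3,"ty": 2.8,"tz": 0},
    {"tx": 0.3,"ty": 2.8,"tz": 3},
    {"tx": 0.3,"ty": 2.8,"tz": 6},
    {"tx": 0.3,"ty": 2.8,"tz": 9},
    {"tx": 0.3,"ty": 2.8,"tz": 12},
    {"tx": 0.3,"ty": 2.8,"tz": 15},
    {"tx": 0.3,"ty": 2.8,"tz": 16.7},
    {"tx": 0.3,"ty": 2.8,"tz": 16.7}
  ]
}}

```text
invalid input
```

{"api": "carry_out", "payload": {
  "motion": [
    {"tx": 0},
    {"tx": 0},
    {"tx": 0},
    {"tx": 0},
    {"tx": 0},
    {"tx": 0},
    {"tx": 0},
    {"tx": 0}
  ],
  "gripper": 1
}}

```text
invalid input
```

```bash
python3 - <<'E'
from h import *; from rig import monitor,imaging
s=monitor.state();print(s["tool_pos"],s["ft_force"],s["grip_width"],s["gripper_force"],go(s,(.527+.208*.06,.196+.978*.06,.113),-12))
a=imaging.snapshot("wrist")[:,:,::-1];b=imaging.snapshot("scene")[:,:,::-1]
cv2.imwrite("pics/w2.png",np.vstack([cv2.resize(a,(480,300)),cv2.resize(b[160:360,220:540],(480,300))]))
E
```

```text
[0.49895595 0.19829368 0.28055189] [-0.12786635 -0.12938756  0.68043141] 0.0855247946599648 0.0 (array([ 6.37,  2.82, 16.75]), np.float64(0.01))
```

View pics/w2.png

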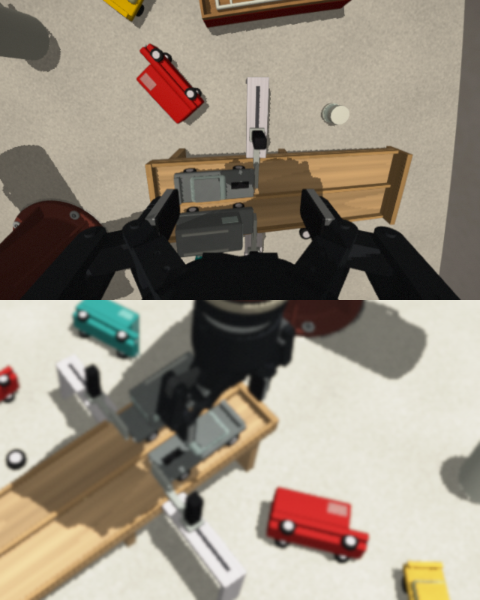

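The rows were refused because every key must be given; nothing has moved and both cars are still waiting. Repeating the descent with complete rows.

{"api": "carry_out", "payload": {
  "motion": [
    {"tx": 0.3,"ty": 2.8,"tz": 0,"turn": 0},
    {"tx": 0.3,"ty": 2.8,"tz": 3,"turn": 0},
    {"tx": 0.3,"ty": 2.8,"tz": 6,"turn": 0},
    {"tx": 0.3,"ty": 2.8,"tz": 9,"turn": 0},
    {"tx": 0.3,"ty": 2.8,"tz": 11,"turn": 0},
    {"tx": 0.3,"ty": 2.8,"tz": 11,"turn": 0}
  ],
  "gripper": -1
}}

```text
clock: 3.0
tool_pos: [0.5266, 0.1941, 0.1702]
tcp_rot: [-0.0, 0.777, 0.629, -0.001]
ft_force: [-0.4, -0.8, -0.3]
grip_width: 0.0854
gripper_force: 0.0
```

```bash
python3 - <<'E'
from h import *; from rig import monitor,imaging
s=monitor.state();print(s["clock"],s["tool_pos"],s["ft_force"],go(s,(.527,.196,.113),-12))
p=imaging.camera_params("wrist")
a=imaging.snapshot("wrist")[:,:,::-1];b=imaging.snapshot("scene")[:,:,::-1]
print(cv2.projectPoints(np.array([[.527,.196,.15]]),p["rvec"],p["tvec"],K(p),p["D"])[0])
cv2.imwrite("pics/w3.png",np.vstack([cv2.resize(a,(480,300)),cv2.resize(b[160:360,220:540],(480,300))]))
E
```

```text
3.0 [0.52661682 0.19411888 0.17020514] [-0.44154193 -0.76154956 -0.34190113] (array([0.2 , 0.01, 5.72]), np.float64(-0.01))
[[[320.14651383 237.60768239]]]
```

View pics/w3.png

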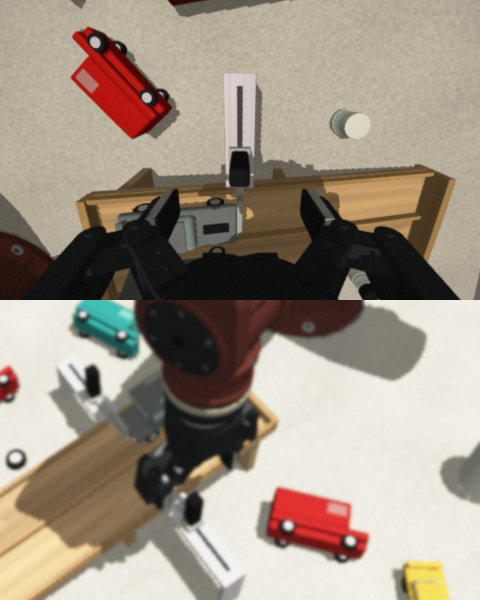

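The knob top at about (320,236) matches the prediction (320,238) and is centred between the fingers. Descending and closing.

{"api": "carry_out", "payload": {
  "motion": [
    {"tx": 0.2,"ty": 0,"tz": 2,"turn": 0},
    {"tx": 0.2,"ty": 0,"tz": 4,"turn": 0},
    {"tx": 0.2,"ty": 0,"tz": 5.5,"turn": 0},
    {"tx": 0.2,"ty": 0,"tz": 5.7,"turn": 0},
    {"tx": 0.2,"ty": 0,"tz": 5.7,"turn": 0}
  ]
}}

```text
clock: 3.72
tool_pos: [0.5278, 0.1968, 0.1143]
tcp_rot: [0.0, 0.777, 0.629, -0.0]
ft_force: [-0.6, 0.4, -0.0]
grip_width: 0.0855
gripper_force: 0.0
```

{"api": "carry_out", "payload": {
  "motion": [
    {"tx": 0,"ty": 0,"tz": 0,"turn": 0},
    {"tx": 0,"ty": 0,"tz": 0,"turn": 0},
    {"tx": 0,"ty": 0,"tz": 0,"turn": 0},
    {"tx": 0,"ty": 0,"tz": 0,"turn": 0},
    {"tx": 0,"ty": 0,"tz": 0,"turn": 0},
    {"tx": 0,"ty": 0,"tz": 0,"turn": 0},
    {"tx": 0,"ty": 0,"tz": 0,"turn": 0},
    {"tx": 0,"ty": 0,"tz": 0,"turn": 0}
  ],
  "gripper": 1
}}

```text
clock: 4.72
tool_pos: [0.5268, 0.1971, 0.1147]
tcp_rot: [-0.001, 0.777, 0.629, -0.001]
ft_force: [-8.0, 1.6, 6.4]
grip_width: 0.0173
gripper_force: 59.9
```

{"api": "carry_out", "payload": {
  "motion": [
    {"tx": 1,"ty": 0,"tz": 0,"turn": 0},
    {"tx": 2,"ty": 0,"tz": 0,"turn": 0},
    {"tx": 3,"ty": 0,"tz": 0,"turn": 0},
    {"tx": 4,"ty": 0,"tz": 0,"turn": 0},
    {"tx": 5,"ty": 0,"tz": 0,"turn": 0},
    {"tx": 5.6,"ty": 0,"tz": 0,"turn": 0},
    {"tx": 6.0,"ty": 0,"tz": 0,"turn": 0},
    {"tx": 6.0,"ty": 0,"tz": 0,"turn": 0}
  ]
}}

```text
clock: 5.72
tool_pos: [0.5391, 0.2549, 0.1147]
tcp_rot: [0.0, 0.777, 0.629, -0.001]
ft_force: [-9.2, -6.1, 7.5]
grip_width: 0.0173
gripper_force: 59.9
```

```bash
python3 - <<'E'
from h import *; from rig import monitor,imaging
s=monitor.state();print(s["clock"],s["tool_pos"],s["ft_force"],s["grip_width"],s["gripper_force"])
a=imaging.snapshot("top")[:,:,::-1];b=imaging.snapshot("scene")[:,:,::-1]
cv2.imwrite("pics/w4.png",np.vstack([cv2.resize(a[70:270,180:400],(440,300)),cv2.resize(b[180:400,150:470],(440,300))]))
E
```

```text
5.725 [0.53910833 0.25488778 0.11469594] [-9.18395455 -6.12450001  7.47527246] 0.017262818396907215 59.91234004497528
```

View pics/w4.png

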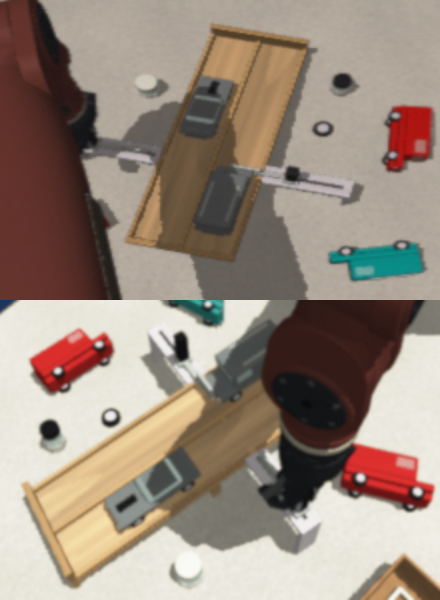

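The coupe is rolling through the open gate, at about (207,105) in the top crop, and the van is still waiting. I'll press on to the end stop and hold.

{"api": "carry_out", "payload": {
  "motion": [
    {"tx": 0.1,"ty": 0,"tz": 0,"turn": 0},
    {"tx": 0.2,"ty": 0,"tz": 0,"turn": 0},
    {"tx": 0.2,"ty": 0,"tz": 0,"turn": 0},
    {"tx": 0.2,"ty": 0,"tz": 0,"turn": 0},
    {"tx": 0.2,"ty": 0,"tz": 0,"turn": 0},
    {"tx": 0.2,"ty": 0,"tz": 0,"turn": 0},
    {"tx": 0.2,"ty": 0,"tz": 0,"turn": 0},
    {"tx": 0.2,"ty": 0,"tz": 0,"turn": 0}
  ]
}}

```text
clock: 6.82
tool_pos: [0.5393, 0.2558, 0.1147]
tcp_rot: [0.001, 0.777, 0.629, -0.002]
ft_force: [-10.8, -10.7, 9.9]
grip_width: 0.0172
gripper_force: 60.2
```

{"api": "carry_out", "payload": {
  "motion": [
    {"tx": 0,"ty": 0,"tz": 0,"turn": 0},
    {"tx": 0,"ty": 0,"tz": 0,"turn": 0},
    {"tx": 0,"ty": 0,"tz": 0,"turn": 0},
    {"tx": 0,"ty": 0,"tz": 0,"turn": 0},
    {"tx": 0,"ty": 0,"tz": 0,"turn": 0},
    {"tx": 0,"ty": 0,"tz": 0,"turn": 0},
    {"tx": 0,"ty": 0,"tz": 0,"turn": 0},
    {"tx": 0,"ty": 0,"tz": 0,"turn": 0}
  ]
}}

```text
clock: 7.82
tool_pos: [0.5393, 0.2559, 0.1147]
tcp_rot: [0.001, 0.777, 0.629, -0.002]
ft_force: [-10.0, -10.5, 9.8]
grip_width: 0.0174
gripper_force: 60.2
```

```bash
python3 - <<'E'
from h import *; from rig import monitor,imaging
s=monitor.state();print(s["clock"],s["tool_pos"],s["ft_force"],s["grip_width"],s["gripper_force"])
a=imaging.snapshot("top")[:,:,::-1];b=imaging.snapshot("scene")[:,:,::-1]
cv2.imwrite("pics/w5.png",np.vstack([cv2.resize(a[70:270,180:400],(440,300)),cv2.resize(b[180:400,150:470],(440,300))]))
E
```

```text
7.825 [0.53934467 0.25585296 0.11467011] [ -9.98749677 -10.46309981   9.77558659] 0.017409040068912668 60.16044616699219
```

View pics/w5.png

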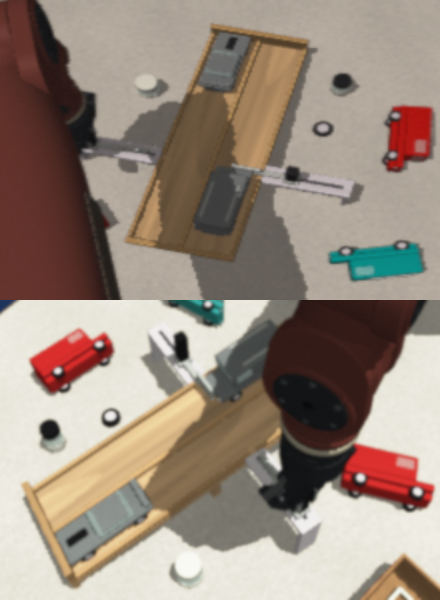

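The slide is on its end stop, the coupe stands against the bottom stop at about (225,58) in the top crop, and the van is still waiting. Letting go and rising.

{"api": "carry_out", "payload": {
  "motion": [
    {"tx": 0,"ty": 0,"tz": 0,"turn": 0},
    {"tx": 0,"ty": 0,"tz": 0,"turn": 0},
    {"tx": 0,"ty": 0,"tz": 0,"turn": 0},
    {"tx": 0,"ty": 0,"tz": 0,"turn": 0},
    {"tx": 0,"ty": 0,"tz": 0,"turn": 0},
    {"tx": 0,"ty": 0,"tz": 0,"turn": 0},
    {"tx": 0,"ty": 0,"tz": 0,"turn": 0},
    {"tx": 0,"ty": 0,"tz": 0,"turn": 0}
  ],
  "gripper": -1
}}

```text
clock: 8.93
tool_pos: [0.5407, 0.2574, 0.1143]
tcp_rot: [0.0, 0.777, 0.629, -0.0]
ft_force: [-0.4, -0.2, -0.1]
grip_width: 0.0852
gripper_force: 0.0
```

{"api": "carry_out", "payload": {
  "motion": [
    {"tx": 0,"ty": 0,"tz": -2,"turn": 0},
    {"tx": 0,"ty": 0,"tz": -5,"turn": 0},
    {"tx": 0,"ty": 0,"tz": -8,"turn": 0},
    {"tx": 0,"ty": 0,"tz": -11,"turn": 0},
    {"tx": 0,"ty": 0,"tz": -14,"turn": 0},
    {"tx": 0,"ty": 0,"tz": -15,"turn": 0},
    {"tx": 0,"ty": 0,"tz": -15,"turn": 0},
    {"tx": 0,"ty": 0,"tz": -15,"turn": 0}
  ]
}}

```text
clock: 9.93
tool_pos: [0.5402, 0.2573, 0.263]
tcp_rot: [-0.0, 0.777, 0.629, -0.001]
ft_force: [0.1, -0.2, -0.6]
grip_width: 0.0854
gripper_force: 0.0
```

```bash
python3 - <<'E'
from h import *; from rig import monitor,imaging
s=monitor.state();print(s["clock"],s["tool_pos"],s["ft_force"],s["grip_width"])
a=imaging.snapshot("wrist")[:,:,::-1];b=imaging.snapshot("scene")[:,:,::-1]
cv2.imwrite("pics/w6.png",np.vstack([cv2.resize(a,(480,300)),cv2.resize(b[180:400,150:470],(440,300))[:, :].copy() if 0 else cv2.resize(b[180:400,150:470],(480,300))]))
E
```

```text
9.925 [0.54023247 0.25733558 0.26297184] [ 0.13188629 -0.18518539 -0.64668469] 0.08539405525075754
```

View pics/w6.png

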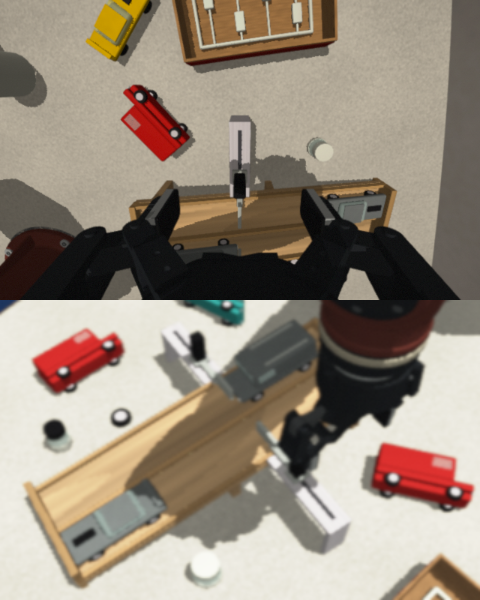

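The slide is home again (knob at the inner end of its slot), the coupe stands at the bottom stop, the van waits behind its gate, and the robot is clear of everything.

```bash
python3 -c "
from rig import job; print(job.close_job())"
```

```text
the job is handed in; nothing more can be done
None
```

The job is handed in: the coupe rolled down to the bottom stop, its slide snapped home after I let go, and the van is still waiting behind its closed gate; it took about 10 s of the 34 s allowed.

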